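# Empty the tipping scrap tray, saving the good vial

### The arm

A 7-joint arm with a two-finger parallel gripper is mounted at the origin on a cart in front of the work surface, level with it; the furniture and walls round the work are solid. World frame = base frame: x ahead of the robot, y to its left, z up, the work surface at z = 0. Lengths are in m, angles in rad, forces in N, time in s.
With the tool pointing down it reaches from about 0.4 to 0.85 m from the base axis. Payload 10.4 kg.
Tool frame: the origin (TCP) lies at the centre of the arm's flange, where the gripper is bolted on; the fingertips stand 173 mm ahead of it and the grasp point (between the pads) lies 155 mm ahead of it; z points along the fingers, y is the line along which they close (so a half turn about z gives the same grasp; the last joint's range is limited). The gripper opens to 85 mm and grips with 20 to 120 N. Pads are 22 mm wide; open, the fingers measure 114 mm over their backs; the gripper's body (76 mm by 85 mm) begins 54 mm behind the grasp point. The pads swing forward as they close: fully open they stand 13 mm farther back than shut.
Start: joints at [1.183, 0.332, -0.065, 1.46, 0.022, 1.35, -0.088], TCP at [0.223, -0.584, 0.405] pointing down, gripper open.
Joint ranges: [-2.6, 2.6], [-0.5, 2.12], [-1.47, 1.34], [0.16, 2.42], [-1.27, 4.41], [0.06, 2.06], [-2.6, 2.6]. Speed limits (rad/s): [2.22, 2.22, 2.79, 2.79, 3.14, 3.14, 3.14].

### API

Orientations are given as a unit quaternion [x, y, z, w].
In Python, from workcell import manip, viewer, finder gives the robot as it stands.
- The arm moves only by the tool arm_command, never from a script. Its argument "plan" is a list of rows, each an object with "dp": the shift along the tool's x, y, z in mm, a list of three; "spin": the turn about the tool's z in rad. A call has 1 to 5 rows; each row shifts and turns the commanded pose from where the row before left it, along the tool's axes as they then stand; what a row does not reach is not made up. A row lasts 1/10 s, in which the tool goes at most 50 mm and 8.59 degrees, less where a joint would pass 70% of its speed; a pose out of reach is approached as far as the arm can. A call is refused whole if a number of a shift passes 50 or a number of a turn 0.15, either way. A call with a gripper value outside its range is refused whole. "grip" is the closure, from -1 (fully open) to 1 (shut), set as the call begins (left out, the last holds). The fingers move at their own pace and stop on an object; "newtons" is the grip in N (left out, the last holds). Time passes only in rows, so rows that do not move let the fingers close. It gives the time, the measured TCP pose, the force, the opening and the grip force at its end, in the units of the state.
- manip.get_obs(): the state, without advancing time (a new reading comes with each control period).
- viewer.camera(name): name is "scene" or "top"; returns the picture (420x560x3 uint8, blue, green, red); there is no depth.
- viewer.camera_params(name): a dict with "vertical_fov" (degrees; the focal length in pixels is half the picture's height over the tangent of half this angle, whatever the lens; pixels are square), "cx", "cy" (the principal point, pixels), "R" (3x3) and "t" (3): a world point X has camera coordinates R X + t. Camera axes: x right, y down, z forward; pixel columns grow to the right and rows downward; lengths in m; the calibration is good to about 2 mm. A picture is of the moment at which its call begins. camera_params takes no time and is no camera call.
- manip.hand_in(): hands the job in; it is judged then, once.
Trained networks look in the newest picture that a camera, given by its name, has taken for a name from the list of things; names that differ only in an ending like _2 or _b are one class to them, and where a whole thing is asked for, a point or a joint stands for the part that bears it (a point fixed in the world has none). Each returns a list of dicts, best first, with "score" (0 to 1); they miss things now and then, are a little off and sometimes report something else, mostly with a low value. They report only what shows in the picture. A call takes as long as a camera call.
- finder.find_in(camera, thing): "position" ([x, y, z] in m, in world coordinates, good to about 4 mm: the middle of the surface that is visible of it).
The state is a dict: "clock": time; "joint_pos": joint angles; "joint_velocities": joint speeds; "tau": joint torques, N m; "position": TCP position; "ee_rot": TCP orientation; "ft_force": force on the tool from outside, world axes, zero at the start; "torque": the same for the moment, N m; "grip_width": opening from 0.0 (shut) to 1.0 (fully open); "grasp_force": force on a finger pad.
Only numpy, scipy, OpenCV 4.12 (cv2) and the standard library are available. Lean on these libraries where they do the work, as an engineer would, in place of code of your own. Each camera call takes 0.05 s, during which the arm holds its last target. There are 200 camera calls.

### The job

Clear the cardboard offcuts into the waste bin: first take the vial out of the hinged tray and stand it upright in the shallow dish on the worktop, and put the stray offcut lying on the worktop into the tray with the other two. Then lift the tray by its handle to tip it until all three offcuts have slid into the bin behind it, lower it gently back down flat without letting it drop, and let go. Never lay the vial over, and leave the tape roll and the carton where they are.

Things in the scene. Friction and masses are not known exactly. Their poses are not given: they have to be found in the camera images.
- station: Fixed tipping station: grey base plate 355 x 262 mm on the worktop that carries, near to far along its own +x, a hinged aluminium tray and an open grey bin. Origin on the worktop under the tray's middle; x points away from the robot from tray to bin (yaw varies a little), z up. The tray's hinge axis runs along the station's y through (66, 0, 114) mm.
- tray (a joint): Tilt of the tray in rad: 0 = down and level on its posts (where it starts and must end), grows as the handle end is lifted, stop at 1.1. It falls back by its own weight (0.35 kg) if let go. At a steep tilt (0.7 to 1.0) offcuts slide off its open far end into the bin.
- tray_floor (a point): Middle of the tray's floor top, 125 mm above the worktop when level; turns with the tray. From here the floor reaches 93 mm towards the handle, 102 mm towards the bin, and 101 mm to each side. Walls 4 mm thick, 25 mm high above the floor at the handle end and both sides; the end towards the bin is open.
- tray_handle (a point): Middle of the tray's handle: a round bright steel bar, 10 mm in diameter, 90 mm long along the station's y, 170 mm above the worktop when level, 33 mm outside the outer face of the tray's near wall. In the station frame at tilt 0 it is at (-130, 0, 170) mm. A rod slopes from each end of it down to the wall; free below and at both sides for fingers.
- bin_in (a point): Centre of the bin's inner floor, 10 mm above the worktop, axes as the station's. Inside 142 mm along x, 248 mm along y; near and side walls 78 to 81 mm high above its floor, far wall 123 mm.
- vial: Good screw-cap sample vial, the only one in the tray, standing among the offcuts; 62 mm tall, glass body 28 mm in diameter, ribbed cap 31 mm in diameter from 46 to 62 mm. Origin at the centre of its underside, z along its axis.
- offcut_short: Cardboard edge-protector offcut, 36 mm long, starts in the tray. L-section: a flat leg 32 x 8 mm lies down and an upright leg 8 mm thick rises to 32 mm. Origin at the centre of the flat leg's underside; y along its length; the upright leg's middle plane is at x = -12 mm.
- offcut_long: The same section, 54 mm long, starts in the tray. Axes as for the short one.
- offcut_stray: The same section, 44 mm long, starts on the worktop to the right. Axes as for the short one.
- dish_in (a point): Centre of the inner floor of the shallow white square dish, fixed on the worktop at the front left or the front right; outside 110 x 110 mm, rim 12 mm high, walls and floor 3 mm thick, so the floor is 3 mm above the worktop.
- tape_roll: Bystander: roll of masking tape lying flat, 103 mm in diameter, 25 mm high, at the front corner where the dish is not. Origin at the centre of its underside.
- carton: Bystander: small upright carton 50 x 34 x 80 mm at the left. Origin at the centre of its underside.

How it is judged:
On the way, in this order (a step that is already met when the one before it is completed fails the run):
1. the vial stands upright in the dish, and the stray offcut is in the level tray (horizontal distance between vial and dish_in below 0.056 m and height (world z) of vial below 0.012 m and angle between vial's own z axis and vertical below 0.12 rad and linear speed of vial below 0.03 m/s and x of offcut_stray in the frame of tray_floor between -0.095 and 0.105 m and y of offcut_stray in the frame of tray_floor between -0.103 and 0.103 m and z of offcut_stray in the frame of tray_floor between -0.01 and 0.05 m and value of joint tray below 0.1 rad), for 0.2 s.
2. the tray is tipped by more than 0.35 rad (value of joint tray above 0.35 rad), for 0.2 s.
At the end, for the whole second after the job is handed in: All three offcuts lie at rest inside the bin; the tray is down level (within 0.05 rad); the vial stands upright (within 0.12 rad) at rest on the floor of the dish (horizontal distance between vial and dish_in below 0.056 m and height (world z) of vial below 0.012 m and angle between vial's own z axis and vertical below 0.12 rad and linear speed of each of vial, offcut_short, offcut_long, offcut_stray below 0.03 m/s and x of offcut_short in the frame of bin_in between -0.08 and 0.08 m and y of offcut_short in the frame of bin_in between -0.135 and 0.135 m and z of offcut_short in the frame of bin_in between -0.01 and 0.08 m and x of offcut_long in the frame of bin_in between -0.08 and 0.08 m and y of offcut_long in the frame of bin_in between -0.135 and 0.135 m and z of offcut_long in the frame of bin_in between -0.01 and 0.08 m and x of offcut_stray in the frame of bin_in between -0.08 and 0.08 m and y of offcut_stray in the frame of bin_in between -0.135 and 0.135 m and z of offcut_stray in the frame of bin_in between -0.01 and 0.08 m and value of joint tray below 0.05 rad); the robot touches nothing.
It fails at once if the vial is laid over (tilted by more than 0.7 rad) (angle between vial's own z axis and vertical above 0.7 rad).
It fails at once if the tray is let drop (falls faster than 2 rad/s) (velocity of joint tray below -2 rad/s).
It fails at once if the tape roll or the carton is moved by more than 30 mm (distance of any of tape_roll, carton from where it was at the start of the episode above 0.03 m).
It also fails if it takes over 66 s, if anything falls off the work surface, if the arm or the gripper's body presses on something with over 40 N, if the wrist force passes 120 N, or if a joint passes its speed limit or range.

## Working session

There is one attempt and no reset: what is moved stays moved. The work goes in short steps, Python scripts to look and compute and a tool call to move; the robot and the scene stay as the last step left them, time stands still between calls to the robot, and variables do not carry over. Pictures are saved under pics/ and viewed, at most 10 in all, crops included, and the job is handed in when it is done.

Besides the shell and the picture viewer there is one more tool, called after "Request:" as a command line: name --argument value ..., lists and objects as JSON in quotes. arm_command: Moves the arm, as the interface text tells. Its arguments: {"type":"object","properties":{"plan":{"type":"array","items":{"type":"object","properties":{"dp":{"type":"array","items":{"type":"number"}},"spin":{"type":"number"}}}},"grip":{"type":"number"},"newtons":{"type":"number"}},"required":["plan"]}

```bash
mkdir -p pics
cat > h.py <<'E'
import numpy as np,cv2
from workcell import manip,viewer,finder
from scipy.spatial.transform import Rotation as Ro
def K(n):
    p=viewer.camera_params(n);f=210/np.tan(np.radians(p["vertical_fov"])/2);return f,p["cx"],p["cy"],np.array(p["R"]),np.array(p["t"])
def pix(n,X):
    f,cx,cy,R,t=K(n);c=R@np.array(X)+t;return np.array([cx+f*c[0]/c[2],cy+f*c[1]/c[2]])
def ray(n,u,v,z):
    f,cx,cy,R,t=K(n);d=R.T@np.array([(u-cx)/f,(v-cy)/f,1]);o=-R.T@t;return o+d*(z-o[2])/d[2]
E
python3 - <<'E'
from h import *
np.set_printoptions(precision=4,suppress=True)
a=viewer.camera("scene");b=viewer.camera("top")
cv2.imwrite("pics/s0.png",a);cv2.imwrite("pics/t0.png",b)
for c in ["scene","top"]:
    print(c,K(c)[:3],-K(c)[3].T@K(c)[4])
    for n in ["station","tray_floor","tray_handle","vial","offcut_short","offcut_long","offcut_stray","dish_in","tape_roll","carton"]:
        r=finder.find_in(c,n)
        print(n,[(np.round(q["position"],3).tolist(),round(q["score"],2)) for q in r[:3]])
o=manip.get_obs();print(o["clock"],o["position"],Ro.from_quat(o["ee_rot"]).as_matrix(),o["grip_width"])
E
```

```text
scene (np.float64(479.2189338730966), 284.8744676769955, 207.513309920376) [-0.0081  0.8981  0.9977]
station [([0.63, -0.073, 0.062], 0.88)]
tray_floor []
tray_handle [([0.592, -0.098, 0.125], 0.74)]
vial [([0.534, -0.099, 0.165], 0.61)]
offcut_short [([0.538, -0.034, 0.134], 0.41)]
offcut_long [([0.587, -0.099, 0.126], 0.74), ([0.539, -0.032, 0.135], 0.64), ([0.543, -0.168, 0.146], 0.52)]
offcut_stray [([0.512, -0.384, 0.009], 0.53)]
dish_in [([0.41, -0.338, 0.0], 0.73)]
tape_roll [([0.365, 0.303, 0.022], 0.61)]
carton [([0.526, 0.367, 0.059], 0.56)]
top (np.float64(421.0750253064436), 280.42991040566443, 205.32730301690586) [ 0.3526 -0.0258  1.1759]
station [([0.641, -0.1, 0.126], 0.95)]
tray_floor [([0.585, -0.105, 0.131], 0.98)]
tray_handle [([0.586, -0.104, 0.124], 0.75), ([0.643, -0.098, 0.119], 0.23)]
vial [([0.538, -0.11, 0.185], 0.71)]
offcut_short [([0.542, -0.04, 0.136], 0.59), ([0.408, -0.341, 0.001], 0.29)]
offcut_long [([0.56, -0.164, 0.134], 0.75)]
offcut_stray [([0.51, -0.386, 0.005], 0.72)]
dish_in [([0.408, -0.341, -0.002], 0.7)]
tape_roll [([0.37, 0.292, 0.024], 0.72)]
carton [([0.521, 0.348, 0.079], 0.76)]
1.1 [ 0.223  -0.5839  0.4047] [[ 0.9342  0.3568  0.0001]
 [ 0.3568 -0.9342 -0.0001]
 [ 0.      0.0001 -1.    ]] 0.9997010217766994
```

View pics/t0.png

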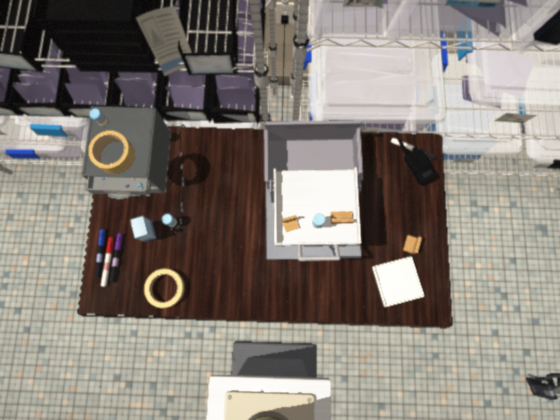

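View pics/s0.png

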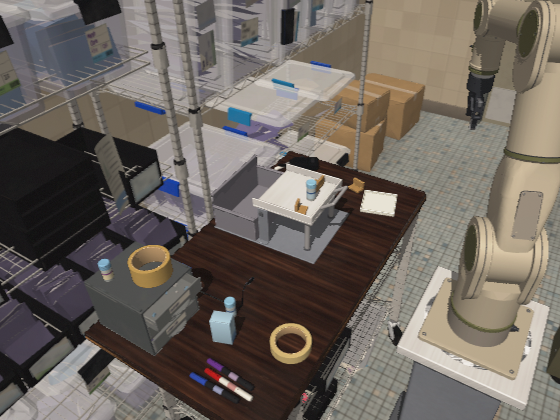

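Top view: tray at about px (277-360, 170-245) with the handle at (320,252), vial at (319,219), short offcut at (291,223), long at (342,217), stray at (412,243) and dish at (398,282). The scene view agrees. There's a decoy vial beside the carton. Next I'll enlarge the tray and the stray offcut.

Run:
```python
from h import *
b=cv2.imread("pics/t0.png")
A=cv2.resize(b[160:270,255:370],None,fx=4,fy=4,interpolation=cv2.INTER_CUBIC)
B=cv2.resize(b[225:312,365:430],None,fx=5,fy=5,interpolation=cv2.INTER_CUBIC)
C=np.zeros((440,460+325,3),np.uint8);C[:440,:460]=A;C[:435,460:]=B
cv2.imwrite("pics/c0.png",C)
# predicted model overlay numbers
```

```text
(no output)
```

View pics/c0.png

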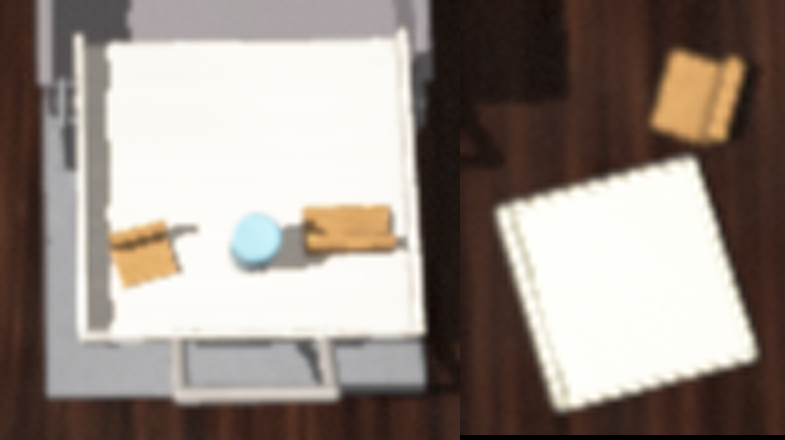

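```bash
cat > fit.py <<'E'
from h import *
from scipy.optimize import least_squares
def fit(pts,px,g):
    pts=np.array(pts);px=np.array(px)
    def r(p):
        c,s=np.cos(p[2]),np.sin(p[2])
        return np.concatenate([pix("top",[p[0]+c*a[0]-s*a[1],p[1]+s*a[0]+c*a[1],a[2]])-q for a,q in zip(pts,px)])
    o=least_squares(r,g);print(np.round(o.x,4),np.round(o.fun,1));return o.x
E
python3 - <<'E'
from fit import *
A=lambda x,y:(x/4+255-.4,y/4+160-.4)
B=lambda x,y:((x-460)/5+365-.4,y/5+225-.4)
s=fit([[-.097,.105,.15],[-.097,-.105,.15],[.102,.103,.15],[.102,-.103,.15],[-.135,.047,.17],[-.135,-.047,.17]],[A(80,338),A(426,334),A(79,36),A(402,30),A(174,402),A(339,396)],[.58,-.1,0])
c,n=np.cos(s[2]),np.sin(s[2]);W=lambda x,y:(round(s[0]+c*x-n*y,4),round(s[1]+n*x+c*y,4))
print("handle",W(-.13,0),"hinge",W(.066,0),"drop",W(.05,0))
fit([[.016,-.022,.008],[.016,.022,.008],[-.016,-.022,.032],[-.016,.022,.032]],[B(677,48),B(651,127),B(745,58),B(722,144)],[.51,-.386,1.3])
print("vial",ray("top",*A(256,238),.187),"dish",ray("top",*B(627,283),.012))
E
```

```text
[ 0.5828 -0.1053  0.0476] [ 0.1  1.2 -0.5  0.7  0.  -1.1  0.1 -1.   1.1 -0.3 -0.7  0.5]
handle (np.float64(0.4529), np.float64(-0.1115)) hinge (np.float64(0.6487), np.float64(-0.1022)) drop (np.float64(0.6327), np.float64(-0.1029))
[ 0.5138 -0.3811  1.2592] [-0.4  0.5  0.5 -0.5 -0.2  1.   0.1 -1. ]
vial [ 0.54221007 -0.10852408  0.187     ] dish [ 0.41032685 -0.34085217  0.012     ]
```

Request:
arm_command --plan '[{"spin":-0.15},{"spin":-0.15},{"spin":-0.15},{"spin":-0.15},{"spin":-0.15}]' --grip -0.3

```text
invalid input at $.plan[0]: expected keys dp, spin
```

Request:
arm_command --plan '[{"spin":-0.15},{"spin":-0.15},{"spin":-0.15},{"dp":[0,0,0]},{"dp":[0,0,0]}]'

```text
invalid input at $.plan[0]: expected keys dp, spin
```

Request:
arm_command --plan '[{"dp":[40,26,0]},{"dp":[40,26,0]},{"dp":[40,26,0]},{"dp":[40,26,0]},{"dp":[40,26,0]}]'

```text
invalid input at $.plan[0]: expected keys dp, spin
```

Request:
arm_command --plan '[{"dp":[40,26,0]},{"dp":[40,26,0]},{"dp":[40,26,0]},{"dp":[40,26,0]},{"dp":[0,0,0]}]'

```text
invalid input at $.plan[0]: expected keys dp, spin
```

Request:
arm_command --plan '[{"dp":[0,0,0],"spin":-0.15},{"dp":[0,0,0],"spin":-0.15},{"dp":[0,0,0],"spin":-0.15},{"dp":[0,0,0],"spin":-0.15},{"dp":[0,0,0],"spin":-0.15}]' --grip -0.3

```text
clock: 1.6
position: [0.223, -0.5839, 0.4047]
ee_rot: [0.847, 0.532, 0.0, 0.0]
ft_force: [-0.3, -0.1, -0.4]
grip_width: 0.651
grasp_force: 0.0
```

Request:
arm_command --plan '[{"dp":[0,0,0],"spin":-0.15},{"dp":[0,0,0],"spin":-0.15},{"dp":[0,0,0],"spin":-0.15},{"dp":[0,0,0],"spin":0},{"dp":[0,0,0],"spin":0}]'

```text
clock: 2.1
position: [0.2229, -0.5839, 0.4047]
ee_rot: [0.711, 0.703, 0.0, 0.0]
ft_force: [0.9, 0.1, -1.0]
grip_width: 0.649
grasp_force: 0.0
```

Request:
arm_command --plan '[{"dp":[40,26,0],"spin":0},{"dp":[40,26,0],"spin":0},{"dp":[40,26,0],"spin":0},{"dp":[40,26,0],"spin":0},{"dp":[40,26,0],"spin":0}]'

```text
clock: 2.6
position: [0.3549, -0.3829, 0.405]
ee_rot: [0.711, 0.703, -0.0, 0.0]
ft_force: [0.9, -0.9, 0.2]
grip_width: 0.651
grasp_force: 0.0
```

Request:
arm_command --plan '[{"dp":[40,26,0],"spin":0},{"dp":[40,26,0],"spin":0},{"dp":[40,26,0],"spin":0},{"dp":[40,26,0],"spin":0},{"dp":[0,0,0],"spin":0}]'

```text
clock: 3.1
position: [0.4622, -0.2188, 0.4053]
ee_rot: [0.707, 0.707, 0.001, 0.0]
ft_force: [-0.6, -0.5, 0.5]
grip_width: 0.647
grasp_force: 0.0
```

Request:
arm_command --plan '[{"dp":[38,26,0],"spin":0},{"dp":[37,26,0],"spin":0},{"dp":[37,26,0],"spin":0},{"dp":[0,0,30],"spin":0},{"dp":[0,0,0],"spin":0}]'

```text
clock: 3.6
position: [0.5373, -0.1129, 0.3716]
ee_rot: [0.71, 0.705, -0.001, -0.002]
ft_force: [-0.6, -1.5, 0.0]
grip_width: 0.654
grasp_force: 0.0
```

Run:
```python
from h import *
a=viewer.camera("scene");b=viewer.camera("top")
print(finder.find_in("scene","vial")[:2]);o=manip.get_obs();print(o["position"],o["ee_rot"])
C=np.hstack([cv2.resize(a[120:230,250:350],(400,440)),cv2.resize(b[160:270,255:355],(400,440))])
cv2.imwrite("pics/c1.png",C)
```

```text
[{'position': [0.5343, -0.0986, 0.1648], 'score': 0.63}]
[ 0.53757528 -0.11503406  0.37550065] [ 7.10416506e-01  7.03781426e-01 -1.96286991e-04  2.32594635e-04]
```

View pics/c1.png

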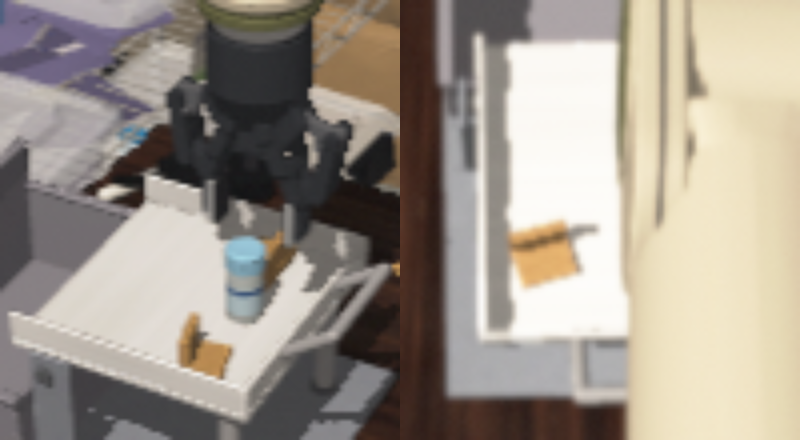

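The left half shows the open fingers straddling the vial, with the cap top at scene px (311.5,181.8). The hand looks a little too far to -y. I'll triangulate.

Run:
```python
from h import *
print(ray("scene",311.5,181.5,.187), ray("top",318.6,219.1,.187), pix("scene",[.5376,-.115,.2]),pix("scene",[.541,-.107,.187]))
```

```text
[ 0.54132255 -0.10892603  0.187     ] [ 0.54221007 -0.10852408  0.187     ] [313.70115892 177.17364914] [311.27434612 181.86209678]
```

Request:
arm_command --plan '[{"dp":[6,4,0],"spin":0},{"dp":[0,0,15],"spin":0},{"dp":[0,0,15],"spin":0},{"dp":[0,0,15],"spin":0},{"dp":[0,0,0],"spin":0}]'

```text
clock: 4.25
position: [0.5409, -0.108, 0.3266]
ee_rot: [0.709, 0.705, -0.001, -0.002]
ft_force: [-0.4, -0.1, 0.5]
grip_width: 0.653
grasp_force: 0.0
```

Request:
arm_command --plan '[{"dp":[0,0,0],"spin":0},{"dp":[0,0,0],"spin":0},{"dp":[0,0,0],"spin":0},{"dp":[0,0,0],"spin":0},{"dp":[0,0,0],"spin":0}]' --grip 1 --newtons 30

```text
clock: 4.75
position: [0.542, -0.1078, 0.3301]
ee_rot: [0.709, 0.705, 0.0, 0.0]
ft_force: [-0.8, 0.6, 1.1]
grip_width: 0.35
grasp_force: 29.7
```

Request:
arm_command --plan '[{"dp":[0,0,-15],"spin":0},{"dp":[0,0,-25],"spin":0},{"dp":[0,0,-30],"spin":0},{"dp":[-15,-9,0],"spin":0},{"dp":[-30,-18,0],"spin":0}]'

```text
clock: 5.25
position: [0.5154, -0.1505, 0.402]
ee_rot: [0.707, 0.707, 0.001, 0.001]
ft_force: [0.4, -0.9, -0.7]
grip_width: 0.349
grasp_force: 29.7
```

Request:
arm_command --plan '[{"dp":[-35,-20,0],"spin":0},{"dp":[-35,-20,0],"spin":0},{"dp":[-35,-20,0],"spin":0},{"dp":[-35,-20,0],"spin":0},{"dp":[-30,-18,0],"spin":0}]'

```text
clock: 5.75
position: [0.4143, -0.3237, 0.4011]
ee_rot: [0.71, 0.705, -0.0, 0.001]
ft_force: [0.3, 0.2, 0.2]
grip_width: 0.347
grasp_force: 29.7
```

Request:
arm_command --plan '[{"dp":[-14,-12,0],"spin":0},{"dp":[0,0,20],"spin":0},{"dp":[0,0,35],"spin":0},{"dp":[0,0,35],"spin":0},{"dp":[0,0,30],"spin":0}]'

```text
clock: 6.25
position: [0.4034, -0.3359, 0.2794]
ee_rot: [0.709, 0.705, 0.0, 0.0]
ft_force: [-0.1, -0.4, -0.1]
grip_width: 0.349
grasp_force: 29.7
```

Request:
arm_command --plan '[{"dp":[0,0,25],"spin":0},{"dp":[0,0,20],"spin":0},{"dp":[0,0,10],"spin":0},{"dp":[0,0,0],"spin":0},{"dp":[0,0,0],"spin":0}]'

```text
clock: 6.75
position: [0.4039, -0.3363, 0.2259]
ee_rot: [0.709, 0.705, 0.0, 0.001]
ft_force: [0.4, -0.4, -0.6]
grip_width: 0.349
grasp_force: 29.7
```

Request:
arm_command --plan '[{"dp":[0,0,8],"spin":0},{"dp":[0,0,6],"spin":0},{"dp":[0,0,2],"spin":0},{"dp":[0,0,0],"spin":0},{"dp":[0,0,0],"spin":0}]'

```text
clock: 7.25
position: [0.4036, -0.336, 0.2088]
ee_rot: [0.709, 0.705, 0.0, 0.0]
ft_force: [-0.3, -0.4, 0.8]
grip_width: 0.351
grasp_force: 29.7
```

Request:
arm_command --plan '[{"dp":[0,0,1],"spin":0},{"dp":[0,0,0],"spin":0}]'

```text
clock: 7.45
position: [0.4036, -0.3361, 0.2081]
ee_rot: [0.709, 0.705, -0.0, 0.0]
ft_force: [0.2, 0.6, 2.3]
grip_width: 0.351
grasp_force: 29.9
```

Request:
arm_command --plan '[{"dp":[0,0,0],"spin":0},{"dp":[0,0,0],"spin":0},{"dp":[0,0,0],"spin":0},{"dp":[0,0,-5],"spin":0},{"dp":[0,0,-15],"spin":0}]' --grip -0.2

```text
clock: 7.95
position: [0.403, -0.3356, 0.2273]
ee_rot: [0.709, 0.705, -0.0, -0.001]
ft_force: [-0.4, 0.2, 0.1]
grip_width: 0.6
grasp_force: 0.0
```

Request:
arm_command --plan '[{"dp":[0,0,-35],"spin":0},{"dp":[0,0,-40],"spin":0},{"dp":[-20,36,0],"spin":0},{"dp":[-20,36,0],"spin":0},{"dp":[-17,34,0],"spin":0}]'

```text
clock: 8.45
position: [0.5102, -0.3948, 0.305]
ee_rot: [0.71, 0.705, -0.0, 0.001]
ft_force: [0.7, -0.5, -0.2]
grip_width: 0.602
grasp_force: 0.0
```

Request:
arm_command --plan '[{"dp":[0,0,0],"spin":-0.14},{"dp":[0,0,0],"spin":-0.14},{"dp":[0,0,0],"spin":-0.14},{"dp":[0,0,0],"spin":-0.14},{"dp":[0,0,0],"spin":-0.14}]'

```text
clock: 8.95
position: [0.5091, -0.3937, 0.3042]
ee_rot: [0.422, 0.907, -0.0, 0.0]
ft_force: [0.2, 0.8, -0.3]
grip_width: 0.601
grasp_force: 0.0
```

Request:
arm_command --plan '[{"dp":[0,0,0],"spin":-0.14},{"dp":[0,0,0],"spin":-0.14},{"dp":[0,0,0],"spin":-0.14},{"dp":[0,0,0],"spin":-0.14},{"dp":[0,0,0],"spin":0}]'

```text
clock: 9.45
position: [0.5091, -0.3938, 0.304]
ee_rot: [0.157, 0.988, -0.0, 0.0]
ft_force: [0.0, -0.1, -0.3]
grip_width: 0.6
grasp_force: 0.0
```

Run:
```python
from h import *
a=viewer.camera("scene");b=viewer.camera("top")
for c in ["scene","top"]:
    for n in ["vial","offcut_stray"]:print(c,n,[(np.round(q["position"],4).tolist(),round(q["score"],2)) for q in finder.find_in(c,n)[:2]])
o=manip.get_obs();print(o["position"],np.round(Ro.from_quat(o["ee_rot"]).as_matrix()[:2],3))
C=np.hstack([cv2.resize(a[140:240,325:425],(400,400)),cv2.resize(b[220:320,350:450],(400,400))])
cv2.imwrite("pics/c2.png",C)
```

```text
scene vial [([0.3982, -0.329, 0.0435], 0.53)]
scene offcut_stray [([0.5107, -0.3821, 0.0092], 0.52), ([0.5243, 0.3655, 0.0587], 0.41)]
top vial [([0.4048, -0.3321, 0.0631], 0.47)]
top offcut_stray [([0.5075, -0.384, 0.009], 0.76)]
[ 0.50915184 -0.39356162  0.30302304] [[-0.95   0.313  0.   ]
 [ 0.313  0.95  -0.   ]]
```

View pics/c2.png

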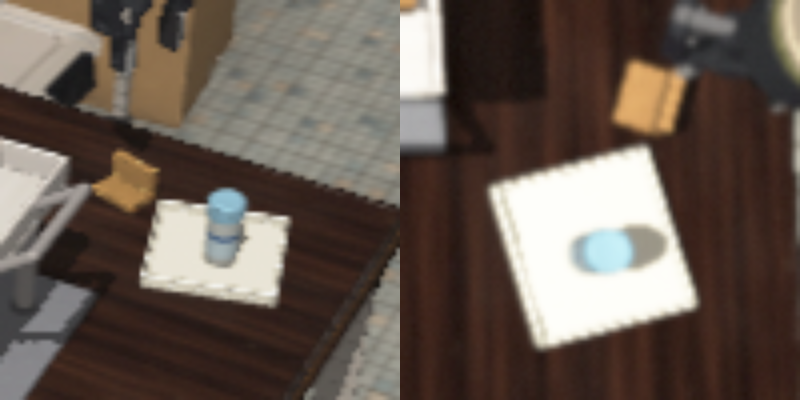

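The vial stands upright in the dish (top crop (605,250)). The stray offcut lies where I fitted it and the hand is above it, so I'll descend.

Request:
arm_command --plan '[{"dp":[0,1,35],"spin":0},{"dp":[0,0,35],"spin":0},{"dp":[0,0,25],"spin":0},{"dp":[0,0,15],"spin":0},{"dp":[0,0,4],"spin":0}]'

```text
clock: 10.25
position: [0.5091, -0.3924, 0.1872]
ee_rot: [0.158, 0.987, 0.001, -0.001]
ft_force: [0.4, -0.9, 0.3]
grip_width: 0.599
grasp_force: 0.0
```

Request:
arm_command --plan '[{"dp":[0,0,0],"spin":0},{"dp":[0,0,0],"spin":0},{"dp":[0,0,0],"spin":0},{"dp":[0,0,0],"spin":0},{"dp":[0,0,0],"spin":0}]' --grip 1 --newtons 30

```text
clock: 10.75
position: [0.5099, -0.3929, 0.1901]
ee_rot: [0.158, 0.987, -0.001, 0.001]
ft_force: [-0.3, 0.7, 6.1]
grip_width: 0.083
grasp_force: 35.1
```

Request:
arm_command --plan '[{"dp":[0,0,0],"spin":0},{"dp":[0,0,0],"spin":0}]'

```text
clock: 10.95
position: [0.5099, -0.3929, 0.19]
ee_rot: [0.158, 0.987, -0.001, 0.001]
ft_force: [-1.6, 0.2, 6.9]
grip_width: 0.084
grasp_force: 35.1
```

Request:
arm_command --plan '[{"dp":[0,0,-20],"spin":0},{"dp":[0,0,-45],"spin":0},{"dp":[0,0,-50],"spin":0},{"dp":[0,0,-50],"spin":0},{"dp":[0,0,-45],"spin":0}]'

```text
clock: 11.45
position: [0.5093, -0.3923, 0.4017]
ee_rot: [0.158, 0.987, -0.0, 0.001]
ft_force: [0.5, 0.1, 0.3]
grip_width: 0.082
grasp_force: 34.2
```

Request:
arm_command --plan '[{"dp":[0,30,0],"spin":0},{"dp":[0,40,0],"spin":0},{"dp":[0,40,0],"spin":0},{"dp":[0,40,0],"spin":0},{"dp":[0,40,0],"spin":0}]'

```text
clock: 11.95
position: [0.5688, -0.2105, 0.3991]
ee_rot: [0.158, 0.987, -0.0, 0.0]
ft_force: [0.9, -0.3, 0.4]
grip_width: 0.083
grasp_force: 34.2
```

Request:
arm_command --plan '[{"dp":[0,40,0],"spin":0},{"dp":[0,40,0],"spin":0},{"dp":[5,32,0],"spin":0},{"dp":[0,0,0],"spin":0.13},{"dp":[0,0,0],"spin":0.13}]'

```text
clock: 12.45
position: [0.5989, -0.1025, 0.399]
ee_rot: [0.286, 0.958, 0.0, 0.0]
ft_force: [-0.7, -1.2, 0.0]
grip_width: 0.081
grasp_force: 34.2
```

Request:
arm_command --plan '[{"dp":[0,0,0],"spin":0.14},{"dp":[0,0,0],"spin":0.14},{"dp":[0,0,0],"spin":0.14},{"dp":[0,0,0],"spin":0.14},{"dp":[0,0,0],"spin":0.14}]'

```text
clock: 12.95
position: [0.5987, -0.104, 0.399]
ee_rot: [0.598, 0.801, -0.0, 0.0]
ft_force: [0.5, 0.4, 0.1]
grip_width: 0.082
grasp_force: 34.2
```

Request:
arm_command --plan '[{"dp":[0,0,0],"spin":0.14},{"dp":[0,0,0],"spin":0.11},{"dp":[0,0,0],"spin":0},{"dp":[0,0,0],"spin":0}]'

```text
clock: 13.35
position: [0.5987, -0.1039, 0.3989]
ee_rot: [0.69, 0.724, -0.0, 0.0]
ft_force: [-0.1, 0.1, 0.0]
grip_width: 0.08
grasp_force: 34.2
```

Request:
arm_command --plan '[{"dp":[0,0,30],"spin":0},{"dp":[0,0,30],"spin":0},{"dp":[0,0,15],"spin":0},{"dp":[0,0,5],"spin":0},{"dp":[0,0,0],"spin":0}]'

```text
clock: 13.85
position: [0.5989, -0.1041, 0.3189]
ee_rot: [0.691, 0.723, -0.0, -0.0]
ft_force: [-0.3, 0.7, 0.2]
grip_width: 0.084
grasp_force: 34.2
```

Request:
arm_command --plan '[{"dp":[0,0,2],"spin":0},{"dp":[0,0,0],"spin":0},{"dp":[0,0,0],"spin":0}]'

```text
clock: 14.15
position: [0.599, -0.1041, 0.3176]
ee_rot: [0.691, 0.723, 0.0, 0.001]
ft_force: [-0.7, 0.1, 0.9]
grip_width: 0.084
grasp_force: 34.2
```

Request:
arm_command --plan '[{"dp":[0,0,2],"spin":0},{"dp":[0,0,0],"spin":0}]'

```text
clock: 14.35
position: [0.5989, -0.1041, 0.3151]
ee_rot: [0.691, 0.722, 0.0, 0.0]
ft_force: [1.3, -0.2, 1.5]
grip_width: 0.08
grasp_force: 34.4
```

Request:
arm_command --plan '[{"dp":[0,0,0],"spin":0},{"dp":[0,0,0],"spin":0},{"dp":[0,0,-5],"spin":0},{"dp":[0,0,-30],"spin":0},{"dp":[0,0,-40],"spin":0}]' --grip 0.43

```text
clock: 14.85
position: [0.5982, -0.1042, 0.3891]
ee_rot: [0.691, 0.723, -0.001, -0.002]
ft_force: [0.8, -0.7, 0.7]
grip_width: 0.284
grasp_force: 0.0
```

Request:
arm_command --plan '[{"dp":[0,-36,-20],"spin":0},{"dp":[0,-36,0],"spin":0},{"dp":[0,-37,0],"spin":0},{"dp":[0,-37,0],"spin":0},{"dp":[0,0,0],"spin":0}]'

```text
clock: 15.35
position: [0.4498, -0.1108, 0.4102]
ee_rot: [0.692, 0.722, -0.001, 0.001]
ft_force: [0.7, -1.1, 0.2]
grip_width: 0.287
grasp_force: 0.0
```

Run:
```python
from h import *
a=viewer.camera("scene");b=viewer.camera("top")
for n in ["tray_floor","offcut_stray","offcut_long"]:print(n,[(np.round(q["position"],4).tolist(),round(q["score"],2)) for q in finder.find_in("scene",n)[:3]])
o=manip.get_obs();print(o["clock"],o["position"],np.round(Ro.from_quat(o["ee_rot"]).as_matrix()[:2],3),o["grip_width"])
print("bar mid scene px",pix("scene",[.4529,-.1115,.175]), "grasp pt px",pix("scene",np.array(o["position"])-[0,0,.173]))
C=np.hstack([cv2.resize(a[110:230,240:360],(480,480)),cv2.resize(b[160:270,255:335],(320,440))[:,:].copy() if 0 else np.pad(cv2.resize(b[160:280,265:345],(320,480)),((0,0),(0,0),(0,0)))])
cv2.imwrite("pics/c3.png",C)
```

```text
tray_floor [([0.5825, -0.1011, 0.1255], 0.88)]
offcut_stray [([0.5981, -0.0981, 0.1349], 0.45)]
offcut_long [([0.5497, -0.1583, 0.1309], 0.72)]
15.6 [ 0.45367822 -0.11032349  0.4098713 ] [[-0.045  0.999  0.001]
 [ 0.999  0.045  0.   ]] 0.2868228114413142
bar mid scene px [338.87451853 193.41620237] grasp pt px [339.53818228 175.71011013]
```

View pics/c3.png

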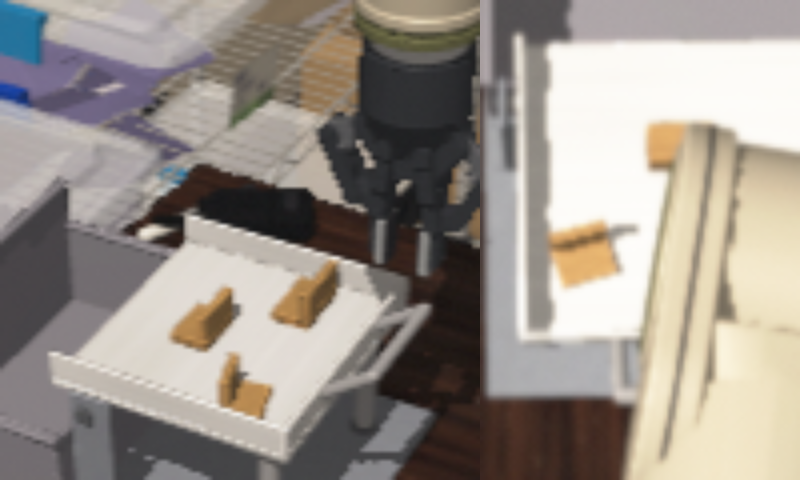

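All three offcuts lie in the tray (scene crop (205,318), (310,295), (245,385)). The bar's middle is at scene px (338,196), which matches the prediction, so I'll descend onto the handle.

Request:
arm_command --plan '[{"dp":[0,-1,30],"spin":0},{"dp":[0,0,25],"spin":0},{"dp":[0,0,18],"spin":0},{"dp":[0,0,12],"spin":0},{"dp":[0,0,2],"spin":0}]'

```text
clock: 16.1
position: [0.4521, -0.1104, 0.3214]
ee_rot: [0.691, 0.723, -0.0, -0.001]
ft_force: [-0.2, -0.4, 0.3]
grip_width: 0.286
grasp_force: 0.0
```

Request:
arm_command --plan '[{"dp":[0,0,0],"spin":0},{"dp":[0,0,0],"spin":0},{"dp":[0,0,0],"spin":0},{"dp":[0,0,0],"spin":0}]' --grip 1 --newtons 25

```text
clock: 16.5
position: [0.451, -0.1105, 0.3228]
ee_rot: [0.691, 0.722, -0.001, -0.002]
ft_force: [-9.9, 1.8, 1.1]
grip_width: 0.109
grasp_force: 25.7
```

Run:
```python
import numpy as np
# path relative to grasp: along station x (tool y) and up (-tool z), mm
r=np.hypot(196,56);a0=np.arctan2(56,-196)
for t in np.arange(0,1.06,.05):
    a=a0-t;print(round(t,2),np.round([r*np.cos(a)+196,r*np.sin(a)-56],1))
```

```text
0.0 [0. 0.]
0.05 [3.  9.7]
0.1 [ 6.6 19.3]
0.15 [10.6 28.7]
0.2 [15.  37.8]
0.25 [19.9 46.8]
0.3 [25.3 55.4]
0.35 [31.1 63.8]
0.4 [37.3 71.9]
0.45 [43.9 79.7]
0.5 [50.8 87.1]
0.55 [58.2 94.2]
0.6 [ 65.9 100.9]
0.65 [ 73.9 107.2]
0.7 [ 82.2 113.1]
0.75 [ 90.8 118.6]
0.8 [ 99.6 123.6]
0.85 [108.7 128.2]
0.9 [118.  132.3]
0.95 [127.5 136. ]
1.0 [137.2 139.2]
1.05 [147.1 141.9]
```

Request:
arm_command --plan '[{"dp":[0,2,-10],"spin":0},{"dp":[0,4,-10],"spin":0},{"dp":[0,4,-9],"spin":0},{"dp":[0,4,-9],"spin":0},{"dp":[0,5,-9],"spin":0}]'

```text
clock: 17.0
position: [0.4708, -0.1095, 0.3712]
ee_rot: [0.691, 0.723, -0.001, -0.0]
ft_force: [-6.7, 1.4, 1.5]
grip_width: 0.102
grasp_force: 25.3
```

Request:
arm_command --plan '[{"dp":[0,0,0],"spin":0},{"dp":[0,0,0],"spin":0}]'

```text
clock: 17.2
position: [0.4708, -0.1095, 0.3712]
ee_rot: [0.691, 0.723, -0.001, -0.0]
ft_force: [-8.5, 1.6, 3.5]
grip_width: 0.107
grasp_force: 25.5
```

Request:
arm_command --plan '[{"dp":[0,5,-9],"spin":0},{"dp":[0,6,-8],"spin":0},{"dp":[0,6,-8],"spin":0},{"dp":[0,7,-8],"spin":0},{"dp":[0,7,-7],"spin":0}]'

```text
clock: 17.7
position: [0.5016, -0.1081, 0.4121]
ee_rot: [0.691, 0.722, -0.001, -0.001]
ft_force: [-16.5, 3.7, 13.1]
grip_width: 0.104
grasp_force: 25.9
```

Request:
arm_command --plan '[{"dp":[0,7,-7],"spin":0},{"dp":[0,8,-7],"spin":0},{"dp":[0,8,-6],"spin":0},{"dp":[0,8,-6],"spin":0},{"dp":[0,9,-6],"spin":0}]'

```text
clock: 18.2
position: [0.5425, -0.1062, 0.4441]
ee_rot: [0.691, 0.723, 0.001, 0.001]
ft_force: [-4.3, 1.1, 2.9]
grip_width: 0.103
grasp_force: 25.2
```

Request:
arm_command --plan '[{"dp":[0,9,-5],"spin":0},{"dp":[0,9,-5],"spin":0},{"dp":[0,9,-4],"spin":0},{"dp":[0,9,-3],"spin":0},{"dp":[0,0,0],"spin":0}]'

```text
clock: 18.7
position: [0.579, -0.1046, 0.4612]
ee_rot: [0.691, 0.723, 0.001, 0.001]
ft_force: [-4.9, 1.5, 9.3]
grip_width: 0.104
grasp_force: 25.7
```

Request:
arm_command --plan '[{"dp":[0,0,0],"spin":0},{"dp":[0,0,0],"spin":0},{"dp":[0,0,0],"spin":0},{"dp":[0,0,0],"spin":0},{"dp":[0,0,0],"spin":0}]'

```text
clock: 19.2
position: [0.5783, -0.1046, 0.4609]
ee_rot: [0.691, 0.723, 0.001, 0.001]
ft_force: [-4.4, 1.9, 7.3]
grip_width: 0.101
grasp_force: 25.6
```

Run:
```python
from h import *
a=viewer.camera("scene");b=viewer.camera("top")
for c in ["scene","top"]:
  for n in ["offcut_short","offcut_stray","offcut_long"]:print(c,n,[(np.round(q["position"],4).tolist(),round(q["score"],2)) for q in finder.find_in(c,n)[:3]])
C=np.hstack([cv2.resize(a[110:260,210:360],(450,450)),cv2.resize(b[110:260,255:370],(345,450))])
cv2.imwrite("pics/c4.png",C)
```

```text
scene offcut_short []
scene offcut_stray [([0.7594, -0.0888, 0.0341], 0.4)]
scene offcut_long [([0.7804, -0.1551, 0.0292], 0.6)]
top offcut_short []
top offcut_stray [([0.7505, -0.0809, 0.0242], 0.37)]
top offcut_long [([0.6035, -0.0392, 0.1908], 0.68)]
```

View pics/c4.png

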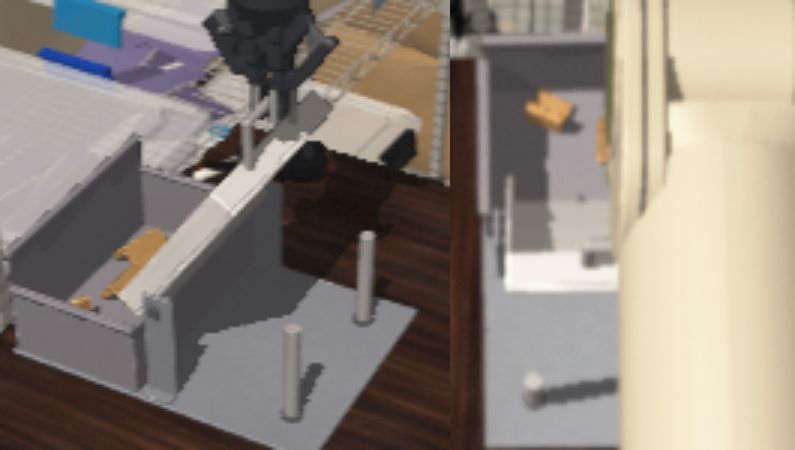

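The tray is tipped to about 0.95 rad. The scene crop shows offcuts in the bin at (85,300), (120,270) and (145,240). I'll lower gently along the same arc.

Request:
arm_command --plan '[{"dp":[0,-9,3],"spin":0},{"dp":[0,-9,4],"spin":0},{"dp":[0,-9,5],"spin":0},{"dp":[0,-9,5],"spin":0},{"dp":[0,-9,6],"spin":0}]'

```text
clock: 20.1
position: [0.533, -0.1068, 0.4374]
ee_rot: [0.691, 0.723, 0.001, 0.001]
ft_force: [-2.4, 2.0, 5.9]
grip_width: 0.103
grasp_force: 25.9
```

Request:
arm_command --plan '[{"dp":[0,-8,6],"spin":0},{"dp":[0,-8,6],"spin":0},{"dp":[0,-8,7],"spin":0},{"dp":[0,-7,7],"spin":0},{"dp":[0,-7,7],"spin":0}]'

```text
clock: 20.6
position: [0.4948, -0.1085, 0.4032]
ee_rot: [0.691, 0.723, 0.0, 0.001]
ft_force: [0.1, 1.8, 0.8]
grip_width: 0.103
grasp_force: 26.1
```

Request:
arm_command --plan '[{"dp":[0,-7,8],"spin":0},{"dp":[0,-6,8],"spin":0},{"dp":[0,-6,8],"spin":0},{"dp":[0,-5,9],"spin":0},{"dp":[0,0,0],"spin":0}]'

```text
clock: 21.1
position: [0.4702, -0.1098, 0.3683]
ee_rot: [0.691, 0.722, -0.0, -0.001]
ft_force: [-0.9, 1.2, -0.1]
grip_width: 0.107
grasp_force: 26.3
```

Request:
arm_command --plan '[{"dp":[0,-5,9],"spin":0},{"dp":[0,-4,9],"spin":0},{"dp":[0,-4,9],"spin":0},{"dp":[0,-3,8],"spin":0},{"dp":[0,-2,6],"spin":0}]'

```text
clock: 21.6
position: [0.4525, -0.1106, 0.3279]
ee_rot: [0.691, 0.722, -0.0, -0.0]
ft_force: [-3.6, 1.8, 0.3]
grip_width: 0.105
grasp_force: 26.9
```

Request:
arm_command --plan '[{"dp":[0,-1,3],"spin":0},{"dp":[0,0,1],"spin":0},{"dp":[0,0,0],"spin":0}]'

```text
clock: 21.9
position: [0.4516, -0.1107, 0.3244]
ee_rot: [0.691, 0.722, -0.001, -0.001]
ft_force: [-7.2, 1.7, 1.0]
grip_width: 0.105
grasp_force: 27.0
```

Request:
arm_command --plan '[{"dp":[0,0,1],"spin":0},{"dp":[0,0,1],"spin":0},{"dp":[0,0,0],"spin":0}]'

```text
clock: 22.2
position: [0.4512, -0.1107, 0.3222]
ee_rot: [0.691, 0.722, -0.001, -0.001]
ft_force: [-9.9, 1.8, 2.5]
grip_width: 0.109
grasp_force: 27.1
```

Request:
arm_command --plan '[{"dp":[0,0,0],"spin":0},{"dp":[0,0,0],"spin":0},{"dp":[0,0,0],"spin":0},{"dp":[0,0,0],"spin":0}]' --grip 0.43

```text
clock: 22.6
position: [0.4522, -0.1106, 0.323]
ee_rot: [0.691, 0.722, 0.0, 0.0]
ft_force: [-0.4, 0.9, 0.0]
grip_width: 0.285
grasp_force: 0.0
```

Request:
arm_command --plan '[{"dp":[0,0,-10],"spin":0},{"dp":[0,0,-25],"spin":0},{"dp":[0,0,-40],"spin":0},{"dp":[0,-40,-20],"spin":0},{"dp":[-40,0,0],"spin":0}]'

```text
clock: 23.1
position: [0.4123, -0.148, 0.4243]
ee_rot: [0.689, 0.725, 0.0, 0.006]
ft_force: [2.4, -1.0, 0.5]
grip_width: 0.286
grasp_force: 0.0
```

Request:
arm_command --plan '[{"dp":[-40,0,0],"spin":0},{"dp":[-40,0,0],"spin":0},{"dp":[-40,0,0],"spin":0},{"dp":[-40,0,0],"spin":0},{"dp":[0,0,0],"spin":0}]'

```text
clock: 23.6
position: [0.4193, -0.3175, 0.4177]
ee_rot: [0.694, 0.72, -0.0, 0.0]
ft_force: [-0.7, 0.7, 0.5]
grip_width: 0.286
grasp_force: 0.0
```

Run:
```python
from h import *
a=viewer.camera("scene");b=viewer.camera("top")
for c in ["scene","top"]:
  for n in ["offcut_long","vial","tray_floor"]:print(c,n,[(np.round(q["position"],4).tolist(),round(q["score"],2)) for q in finder.find_in(c,n)[:4]])
C=np.hstack([cv2.resize(a[110:260,210:410],(440,330)),cv2.resize(b[110:310,270:430],(264,330))])
cv2.imwrite("pics/c5.png",C)
```

```text
scene offcut_long [([0.776, -0.158, 0.025], 0.46)]
scene vial [([0.3966, -0.3302, 0.0441], 0.53)]
scene tray_floor [([0.5758, -0.1057, 0.1272], 0.6)]
top offcut_long [([0.7769, -0.1606, 0.0261], 0.73)]
top vial [([0.4024, -0.3322, 0.0628], 0.64), ([0.574, -0.1046, 0.1309], 0.61), ([0.6275, -0.099, 0.1215], 0.26)]
top tray_floor [([0.5752, -0.1078, 0.1288], 0.72)]
```

View pics/c5.png

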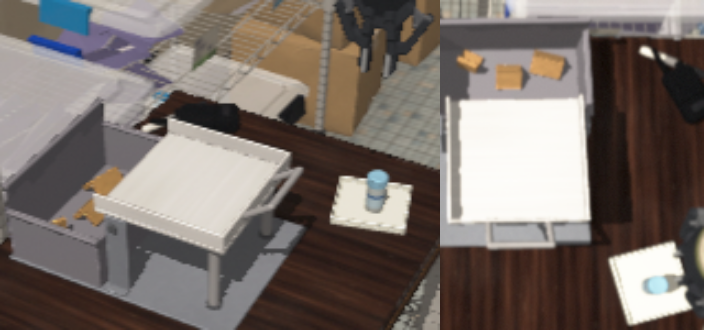

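The top crop shows all three offcuts in the bin at (470,60), (510,77) and (548,65). The tray is empty and level, the vial is upright in the dish, and the gripper is clear.

```bash
python3 -c "
from workcell import manip
print(manip.hand_in())"
```

```text
the job is handed in; nothing more can be done
None
```

I handed the job in after about 24 s of the 66 s, with no verdict returned; the last pictures show all three offcuts in the bin, the tray empty and level, the vial upright in the dish, and the gripper clear.

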